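# Rack the watch-press plates by thickness

## Task

Put the two loose cream press plates away in the slotted rack: the thin plate in the narrow empty slot and the thick plate in the wide empty slot. Each must stand upright, all the way down on the slot's floor and roughly centred along the slot's length, with its faces along the slot walls.

Things in the scene. Friction and masses are not known exactly. Their poses are not given: they have to be found in the camera images.
- thin_plate_center (a point): Centre (45 mm above its foot) of the thin plate: a flat cream plastic block standing loose on edge on the bench, 16 mm thick (y), 56 mm wide (x), 90 mm tall (z), about 115 g, a dark round mark on its faces. Grip it across its thickness, at or above the centre: its lowest 23 mm goes into the rack. It tips easily if pushed.
- thick_plate_center (a point): Centre (45 mm above its foot) of the thick plate: a flat cream plastic block standing loose on edge on the bench, 30 mm thick (y), 56 mm wide (x), 90 mm tall (z), about 215 g, a dark round mark on its faces. Grip it across its thickness, at or above the centre: its lowest 23 mm goes into the rack. It tips easily if pushed.
- slot_narrow (a point): Centre of the narrow slot's floor, 7 mm above the bench. Slot 20 mm wide (y, level), 44 mm long with open ends (x, level), 23 mm deep: 17 mm straight, then a 6 mm 45-degree lead-in to a 32 mm mouth. z up. Fixed rack: three dark red metal blocks 80 mm apart along y, in varying order, on an aluminium base; the third, 27 mm slot already holds a 23 mm plate, top 97 mm above the bench.
- slot_wide (a point): Centre of the wide slot's floor, 7 mm above the bench. Slot 34 mm wide (y, level), 44 mm long with open ends (x, level), 23 mm deep: 17 mm straight, then a 6 mm 45-degree lead-in to a 46 mm mouth. z up. Fixed rack: three dark red metal blocks 80 mm apart along y, in varying order, on an aluminium base; the third, 27 mm slot already holds a 23 mm plate, top 97 mm above the bench.
Things that resemble listed ones, but are neither listed nor needed, are in the scene too. Leave any turquoise look-alike of the part that bears thick_plate_center alone. What is shaped like the part that bears thin_plate_center but orange is not meant.

How it is judged:
By the outcome, as a careful person would: the job done as asked, in the order asked, and still so for the second after the job is handed in, with the robot touching nothing.
It also fails if it takes over 64 s, if anything falls off the work surface, if the arm or the gripper's body presses on something with over 40 N, if the wrist force passes 120 N, or if a joint passes its speed limit or range.

## Robot

A 6-joint arm with a two-finger parallel gripper is mounted at the origin on the work surface. World frame = base frame: x ahead of the robot, y to its left, z up, the work surface at z = 0. Lengths are in mm, angles in rad, forces in N, time in s.
With the tool pointing down it reaches from about 350 to 875 mm from the base axis. Payload 4.2 kg.
Tool frame: the origin (TCP) lies midway between the tips of the shut fingers; the grasp point (between the pads) lies 19 mm behind it; z points along the fingers, y is the direction in which the jaws open and shut (so a half turn about z gives the same grasp; the last joint's range is limited). The gripper opens to 85 mm and grips with 20 to 120 N. Pads are 22 mm wide; open, the fingers measure 114 mm over their backs; the gripper's body (76 mm by 85 mm) begins 54 mm behind the grasp point. The pads swing forward as they close: fully open they stand 13 mm farther back than shut.
Start: joints at [-1.058, 0.385, 0.008, 0, -1.194, -0.259], TCP at [156.944, -604.952, 194.412] pointing down, gripper open.
Joint ranges: [-3.14, 3.14], [-1.21, 2.06], [-1.07, 1.41], [-3.16, 2.05], [-2.99, -0.16], [-3.1, 3.1]. Speed limits (rad/s): [2.79, 2.79, 3.14, 3.14, 3.14, 3.14].

## Interface

Orientations are given as a unit quaternion [x, y, z, w].
In Python, from bench import arm gives the robot as it stands. The module is installed in compiled form; this text tells all that it offers.
- The arm moves only by the tool drive_tool, never from a script. Its argument "moves" is a list that holds one entry, the list of rows, each a list of 7 numbers: the opening, from 0 (shut) to 1 (fully open), then the shift along the tool's x, y, z in m, then the turn, a rotation vector about the tool's x, y, z in rad. In form: [[[hand, dx, dy, dz, wx, wy, wz], ...]]. A call has 1 to 20 rows; each row shifts and turns the pose as measured when the row begins, along the tool's axes as they then stand; what a row does not reach is not made up. A row lasts 1/10 s, in which the tool goes at most 50 mm and 8.59 degrees, less where a joint would pass 70% of its speed; a pose out of reach is approached as far as the arm can. A call with a gripper value outside its range is refused whole. The fingers move at their own pace and stop on an object; the grip force is fixed at half the most. Time passes only in rows, so rows that do not move let the fingers close. It gives the time, the measured TCP pose, the force and the opening at its end, in the units of the state.
- arm.read_state(): the state, without advancing time (a new reading comes with each control period).
- arm.get_image(name): name is "scene" or "top" or "wrist"; returns (picture, depth): 400x640x3 uint8, red, green, blue; 400x640 float32, mm along the optical axis (not along the pixel's ray), 0 where there is no reading.
- arm.camera_params(name): a dict with "fov_y" (degrees; the focal length in pixels is half the picture's height over the tangent of half this angle, whatever the lens; pixels are square), "cx", "cy" (the principal point, pixels), "k1" (the pictures are not rectified: a ray, as slopes to the right and down, at radius r is drawn at 1 + k1 r^2 times it, then the intrinsics apply), "world_from_camera" (4x4, takes a point from camera to world coordinates); the wrist camera has in their place "T_tool_cam" (4x4, takes a point from camera to tool coordinates, whose origin is the TCP and whose axes are the flange's). Camera axes: x right, y down, z forward; pixel columns grow to the right and rows downward; lengths in mm; the calibration is good to about 2 mm. A picture is of the moment at which its call begins: read the wrist's pose just before it. camera_params takes no time and is no camera call.
- arm.job_done(): hands the job in, once; it reports no verdict.
The state is a dict: "clock": time; "joints": joint angles; "joint_vel": joint speeds; "joint_efforts": joint torques, N m; "position": TCP position; "ee_rot": TCP orientation; "contact_force": force on the tool from outside, world axes, zero at the start; "wrist_torque": the same for the moment, N m; "gripper_width": finger opening in mm.
Only numpy, scipy, OpenCV 4.12 (cv2) and the standard library are available. Lean on these libraries where they do the work, as an engineer would, in place of code of your own. Each camera call takes 0.05 s, during which the arm holds its last target.

## Working session

There is one attempt and no reset: what is moved stays moved. The work goes in short steps, Python scripts to look and compute and a tool call to move; the robot and the scene stay as the last step left them, time stands still between calls to the robot, and variables do not carry over. Pictures are saved under pics/ and viewed, and the job is handed in when it is done.

Besides the shell and the picture viewer there is one more tool, called after "Request:" as name(argument=value, ...) on one line, values as JSON. drive_tool: Moves the arm, as the interface text tells. Its arguments: {"type":"object","properties":{"moves":{"type":"array","items":{"type":"array","items":{"type":"array","items":{"type":"number"}}}}},"required":["moves"]}

```bash
mkdir -p pics; cat > h.py <<'E'
import numpy as np,cv2
from bench import arm
from scipy.spatial.transform import Rotation as R
def save(n,im): cv2.imwrite('pics/'+n+'.png',im[:,:,::-1])
def K(p): 
    f=200/np.tan(np.radians(p['fov_y'])/2); return f
def pts(p,dep,T):
    f=K(p); v,u=np.mgrid[0:400,0:640].astype(float)
    xd=(u-p['cx'])/f; yd=(v-p['cy'])/f
    x,y=xd.copy(),yd.copy()
    for _ in range(8):
        s=1+p['k1']*(x*x+y*y); x=xd/s;y=yd/s
    P=np.stack([x*dep,y*dep,dep],-1)
    return P@T[:3,:3].T+T[:3,3]
def ttool(s):
    T=np.eye(4);T[:3,:3]=R.from_quat(s['ee_rot']).as_matrix();T[:3,3]=s['position'];return T
E
python3 - <<'E'
from h import *
s=arm.read_state();print(s)
for n in['scene','top','wrist']:
    im,d=arm.get_image(n);save(n+'0',im);np.savez(n+'0',im=im,d=d);print(n,arm.camera_params(n))
E
```

```text
{'clock': 0.0, 'joints': array([-1.05838139e+00,  3.85563776e-01,  6.63524987e-03, -4.96667342e-04,
       -1.19399000e+00, -2.58591805e-01]), 'joint_vel': array([-0.00294871,  0.00090716,  0.00030515, -0.00060488, -0.00108716,
       -0.00043229]), 'joint_efforts': array([ 1.18584667e-03, -3.92287517e+01,  1.88409913e+01,  4.18645084e+00,
       -4.64533368e-03, -9.16405085e-07]), 'position': array([ 156.78773827, -604.33583063,  193.32133979]), 'ee_rot': array([-1.26480198e-01,  9.91968538e-01,  1.07001489e-03, -1.85124847e-04]), 'contact_force': array([-0.06275467,  0.48589895, -1.40644457]), 'wrist_torque': array([-0.04654824, -0.00494798, -0.00391634]), 'gripper_width': 85.28296612602841}
scene {'fov_y': 47.23272710523296, 'cx': 321.18476915562394, 'cy': 197.33923361974962, 'k1': -0.08574794028934535, 'world_from_camera': array([[ 2.48426312e-01,  7.73051706e-01, -5.83674076e-01,
         1.01595117e+03],
       [ 9.68647545e-01, -1.99822632e-01,  1.47624014e-01,
        -1.33652628e+02],
       [-2.51029409e-03, -6.02048150e-01, -7.98455837e-01,
         7.81507380e+02],
      
[... 325 characters left out ...]
.12775555e-02, -3.63287494e-03,
         6.68662049e+00],
       [ 5.19606553e-03, -7.38786415e-02, -9.97253703e-01,
         7.90478365e+02],
       [ 0.00000000e+00,  0.00000000e+00,  0.00000000e+00,
         1.00000000e+00]])}
wrist {'fov_y': 66.73444456197059, 'cx': 319.51503251975356, 'cy': 200.04740545712684, 'k1': 0.016763675584303306, 'T_tool_cam': array([[ 7.43337624e-04, -9.45360247e-01, -3.26026763e-01,
         8.41611298e+01],
       [ 9.99999558e-01,  8.90319312e-04, -3.01616923e-04,
        -8.60374253e-01],
       [ 5.75404573e-04, -3.26026395e-01,  9.45360491e-01,
        -1.79020941e+02],
       [ 0.00000000e+00,  0.00000000e+00,  0.00000000e+00,
         1.00000000e+00]])}
```

View pics/scene0.png

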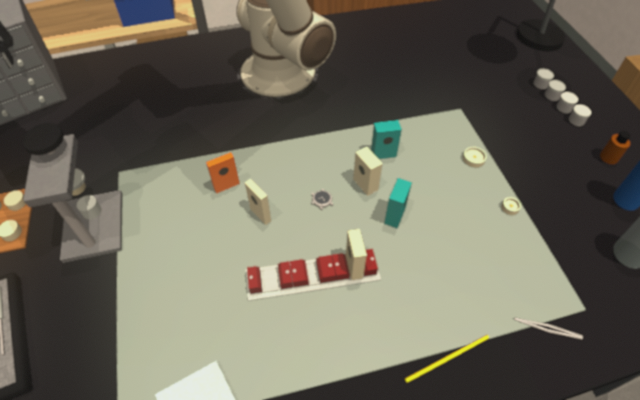

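View pics/top0.png

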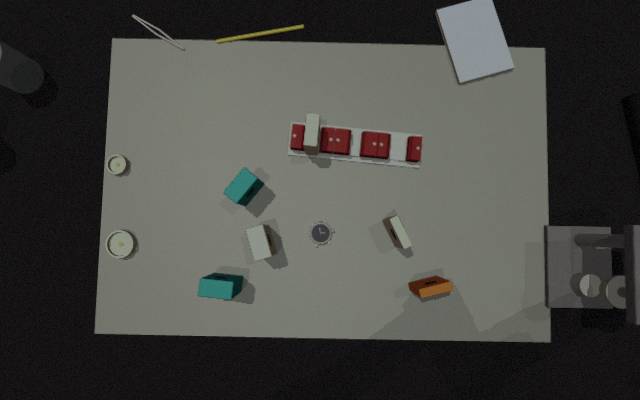

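View pics/wrist0.png

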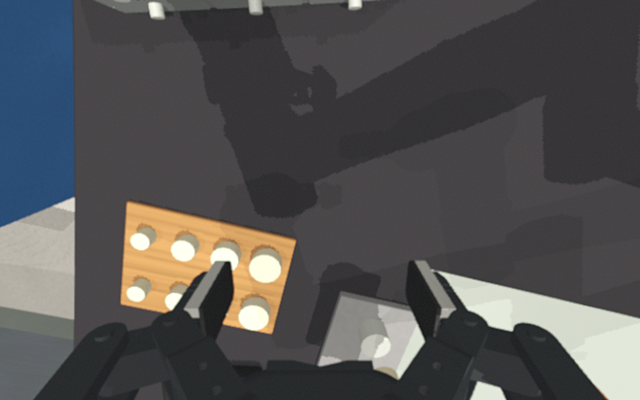

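Candidates, top view:
- Cream thin plate (400,232) and cream thick plate (259,242).
- Orange thin look-alike (430,288), and turquoise ones (243,187) and (220,286).
- Cream plate already in the rack (312,133).

The rack's empty gaps are at about (356,145) and (399,147). I choose the two loose cream plates and will check them in a crop and measure.

```bash
cat > m.py <<'E'
from h import *
p=arm.camera_params('top');z=np.load('top0.npz');im,d=z['im'],z['d']
P=pts(p,d.astype(float),p['world_from_camera'])
print('bench z',np.median(P[200:300:5,300:380:5,2]))
def rect(m,name):
    q=P[m][:,:2].astype(np.float32);r=cv2.minAreaRect(q);print(name,m.sum(),r,'z',np.median(P[m][:,2]), 'box',np.round(cv2.boxPoints(r)).tolist());return r
Z=P[...,2]
for n,(u0,u1,v0,v1) in dict(thin=(375,420,205,260),thick=(235,285,215,270),held=(300,325,108,160)).items():
    m=np.zeros(Z.shape,bool);m[v0:v1,u0:u1]=True
    rect(m&(Z>84)&(Z<110),n)
red=(im[...,0]>90)&(im[...,1]<50)&(im[...,2]<60)
red[:100]=0;red[180:]=0
n,l,st,c=cv2.connectedComponentsWithStats(red.astype(np.uint8))
for i in range(1,n):
    if st[i,4]>40: rect((l==i)&(Z>24),'red%d'%i)
    # rack height
m=red&(Z>20);print('red z',np.percentile(Z[m],[10,50,90]))
alu=np.zeros(Z.shape,bool);alu[115:170,285:425]=1
alu&=(im.min(-1)>110)&(Z<20)
rect(alu,'alu')
c1=im[190:280,210:450];save('crop1',cv2.resize(c1,None,fx=3,fy=3));save('crop2',cv2.resize(im[100:175,280:430],None,fx=5,fy=5))
E
python3 m.py
```

```text
bench z 0.5460125189576388
thin 336 ((456.5104675292969, -123.6297836303711), (55.96402359008789, 16.347505569458008), 27.192808151245117) z 89.24216235869056 box [[428.0, -129.0], [435.0, -144.0], [485.0, -118.0], [478.0, -104.0]]
thick 627 ((434.2061767578125, 111.81764221191406), (55.91537094116211, 30.25550651550293), 18.0255069732666) z 89.63898624736271 box [[403.0, 118.0], [412.0, 89.0], [465.0, 106.0], [456.0, 135.0]]
held 471 ((624.509521484375, 28.04879379272461), (22.897754669189453, 56.40895462036133), 85.41200256347656) z 96.15281940486148 box [[595.0, 19.0], [652.0, 14.0], [654.0, 37.0], [597.0, 42.0]]
red1 200 ((627.2756958007812, 56.82817840576172), (17.746200561523438, 40.942970275878906), 85.06178283691406) z 29.718995325712285 box [[606.0, 50.0], [647.0, 46.0], [648.0, 64.0], [608.0, 67.0]]
red2 392 ((621.6162109375, -15.048707962036133), (41.390892028808594, 41.95890808105469), 86.69779205322266) z 29.646502957512666 box [[599.0, -35.0], [641.0, -37.0], [644.0, 4.0], [602.0, 7.0]]
red3 259 ((616.0408935546875, -79.21240234375), (22.670333862304688, 42.31151580810547), 84.38429260253906) z 29.27094159427361 box [[594.0, -88.0], [636.0, -93.0], [638.0, -70.0], [596.0, -66.0]]
red4 169 ((614.85302734375, -100.72563171386719), (15.421855926513672, 41.525550842285156), 85.46736145019531) z 29.17213253704017 box [[594.0, -107.0], [635.0, -110.0], [636.0, -95.0], [595.0, -91.0]]
red5 179 ((534.9654541015625, -91.74345397949219), (36.022300720214844, 247.37667846679688), 46.3338508605957) z 29.338417745229208 box [[433.0, -19.0], [612.0, -190.0], [637.0, -164.0], [458.0, 7.0]]
red z [27.74275429 29.40534505 31.04538922]
alu 3353 ((624.4327392578125, -52.6495361328125), (105.12895202636719, 265.63079833984375), 1.3266443014144897) z 1.1628860472535507 box [[569.0, 79.0], [575.0, -187.0], [680.0, -184.0], [674.0, 81.0]]
```

View pics/crop1.png

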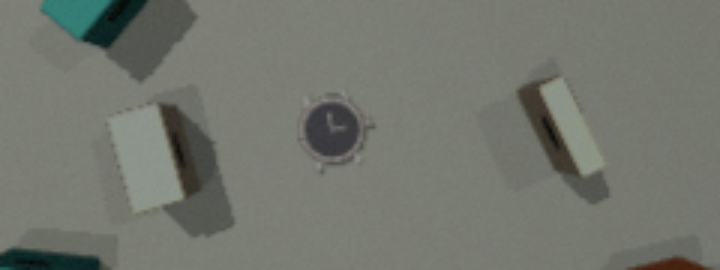

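View pics/crop2.png

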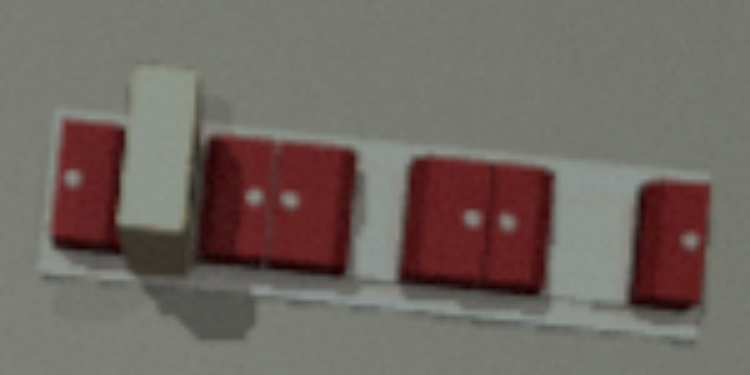

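```bash
cat > m2.py <<'E'
from h import *
# slot profile: rotate rack frame, use wall tops
p=arm.camera_params('top');z=np.load('top0.npz');im,d=z['im'],z['d']
P=pts(p,d.astype(float),p['world_from_camera'])[100:175,280:430].reshape(-1,3)
C=im[100:175,280:430].reshape(-1,3).astype(int)
red=(C[:,0]>70)&(C[:,0]>2*C[:,1])&(P[:,2]>22)&(P[:,2]<36)
for a in (4,5,):
  pass
q=P[red][:,:2]
r=cv2.minAreaRect(q.astype(np.float32));print('all red',r)
held=(P[:,2]>90);print(cv2.minAreaRect(P[held][:,:2].astype(np.float32)))
# direction of rack along y: from minAreaRect long axis
b=cv2.boxPoints(r);e=[b[1]-b[0],b[2]-b[1]];L=max(e,key=np.linalg.norm);L=L/np.linalg.norm(L);L*=np.sign(L[1])
X=np.array([L[1],-L[0]]);c=np.array(r[0]);print('yaxis',L,'yaw deg',np.degrees(np.arctan2(X[1],X[0])))
s=(P[:,:2]-c)@L;t=(P[:,:2]-c)@X
print('t',t[red].min(),t[red].max())
hh,e=np.histogram(s[red&(P[:,2]>26)&(abs(t)<18)],bins=np.arange(-120,121,2));
print([(int(e[i]),int(hh[i])) for i in range(len(hh)) if abs(e[i])<112])
for u in np.arange(-110,111,4):
    m=(abs(s-u)<2)&(abs(t)<15)
    if m.any():print(u,np.round(np.median(P[m,2]),1),end=' | ')
E
python3 m2.py
```

```text
all red ((618.4114379882812, -52.55818176269531), (237.166748046875, 43.33275604248047), 85.3011703491211)
((554.6788330078125, 24.912784576416016), (194.92855834960938, 27.826791763305664), 2.5442214012145996)
yaxis [0.08191799 0.9966391 ] yaw deg -4.69882
t -21.666357104185398 21.666411870820486
[(-110, 20), (-108, 22), (-106, 23), (-104, 22), (-102, 24), (-100, 16), (-98, 5), (-96, 0), (-94, 0), (-92, 0), (-90, 0), (-88, 0), (-86, 0), (-84, 0), (-82, 0), (-80, 0), (-78, 0), (-76, 0), (-74, 0), (-72, 0), (-70, 0), (-68, 0), (-66, 0), (-64, 0), (-62, 1), (-60, 3), (-58, 15), (-56, 19), (-54, 24), (-52, 22), (-50, 18), (-48, 16), (-46, 15), (-44, 20), (-42, 20), (-40, 16), (-38, 18), (-36, 19), (-34, 15), (-32, 19), (-30, 21), (-28, 21), (-26, 20), (-24, 21), (-22, 19), (-20, 24), (-18, 19), (-16, 22), (-14, 21), (-12, 8), (-10, 0), (-8, 0), (-6, 0), (-4, 0), (-2, 0), (0, 0), (2, 0), (4, 0), (6, 0), (8, 0), (10, 0), (12, 1), (14, 13), (16, 21), (18, 19), (20, 22), (22, 22), (24, 21), (26, 20), (28, 20), (30, 18), (32, 17), (34, 18), (36, 18), (38, 22), (40, 7), (42, 20), (44, 17), (4
[... 187 characters left out ...]
), (88, 0), (90, 0), (92, 0), (94, 0), (96, 0), (98, 15), (100, 19), (102, 22), (104, 22), (106, 21), (108, 20), (110, 17)]
-110 29.4 | -106 29.1 | -102 28.5 | -98 24.0 | -94 6.4 | -90 6.3 | -86 6.3 | -82 5.9 | -78 6.6 | -74 6.4 | -70 6.3 | -66 6.7 | -62 25.3 | -58 27.4 | -54 29.4 | -50 29.1 | -46 29.3 | -42 29.2 | -38 28.9 | -34 29.2 | -30 29.5 | -26 29.7 | -22 29.3 | -18 29.1 | -14 28.1 | -10 22.5 | -6 6.8 | -2 6.4 | 2 6.1 | 6 6.6 | 10 7.4 | 14 26.4 | 18 29.6 | 22 28.8 | 26 29.4 | 30 30.0 | 34 29.5 | 38 30.0 | 42 29.0 | 46 29.8 | 50 30.3 | 54 29.2 | 58 29.0 | 62 28.4 | 66 25.2 | 70 92.7 | 74 96.8 | 78 96.4 | 82 95.9 | 86 95.9 | 90 96.3 | 94 95.1 | 98 28.0 | 102 29.8 | 106 29.9 | 110 29.5 |
```

```bash
cat > m3.py <<'E'
from h import *
for n in('top','scene'):
    p=arm.camera_params(n);z=np.load(n+'0.npz');im,d=z['im'],z['d']
    P=pts(p,d.astype(float),p['world_from_camera']).reshape(-1,3)
    m=(d.reshape(-1)>0)&(P[:,1]<-300)&(P[:,1]>-750)&(P[:,0]>0)&(P[:,0]<800)
    for lo in (60,120,180,240,300):
        q=P[m&(P[:,2]>lo)&(P[:,2]<lo+60)]
        if len(q):print(n,lo,len(q),np.percentile(q,[1,50,99],axis=0).round().tolist())
E
python3 m3.py
```

```text
top 60 543 [[347.0, -473.0, 62.0], [441.0, -459.0, 101.0], [459.0, -444.0, 120.0]]
top 120 615 [[345.0, -474.0, 120.0], [375.0, -460.0, 122.0], [458.0, -433.0, 179.0]]
top 180 1447 [[337.0, -440.0, 181.0], [407.0, -433.0, 196.0], [473.0, -430.0, 202.0]]
scene 60 467 [[0.0, -699.0, 61.0], [453.0, -463.0, 95.0], [461.0, -443.0, 120.0]]
scene 120 370 [[350.0, -476.0, 120.0], [454.0, -459.0, 127.0], [463.0, -442.0, 166.0]]
scene 180 3377 [[341.0, -503.0, 183.0], [411.0, -461.0, 202.0], [476.0, -430.0, 240.0]]
scene 240 516 [[135.0, -558.0, 240.0], [158.0, -529.0, 247.0], [400.0, -440.0, 299.0]]
scene 300 144 [[126.0, -543.0, 300.0], [150.0, -535.0, 315.0], [154.0, -529.0, 335.0]]
```

Request:
drive_tool(moves=[[[0.55, 0, 0.045, -0.01, 0, 0, 0], [0.55, 0, 0.045, -0.01, 0, 0, 0], [0.55, 0, 0.045, -0.01, 0, 0, 0], [0.55, 0, 0.045, -0.01, 0, 0, 0], [0.55, -0.04, 0.023, 0, 0, 0, 0], [0.55, -0.04, 0.023, 0, 0, 0, 0], [0.55, -0.04, 0.023, 0, 0, 0, 0], [0.55, -0.04, 0.023, 0, 0, 0, 0], [0.55, -0.04, 0.023, 0, 0, 0, 0], [0.55, -0.04, 0.023, 0, 0, 0, 0], [0.55, -0.04, 0.023, 0, 0, 0, 0]]])

```text
clock: 1.25
position: [343.5, -192.0, 231.3]
ee_rot: [-0.12, 0.993, 0.006, 0.0]
contact_force: [-0.2, -1.3, -0.0]
gripper_width: 47.1
```

```bash
cat >> h.py <<'E'
def plan(x,y,z,ydeg):
    "world TCP target, direction of tool y in deg; tool down"
    s=arm.read_state();T=ttool(s);d=T[:3,:3].T@(np.array([x,y,z])-T[:3,3])
    a=np.radians(ydeg);yt=np.array([np.cos(a),np.sin(a),0]);zt=np.array([0,0,-1.]);
    if yt@T[:3,1]<0: yt=-yt
    G=np.stack([np.cross(yt,zt),yt,zt],1)
    w=R.from_matrix(T[:3,:3].T@G).as_rotvec()
    print('pos',T[:3,3].round(1),'d mm (tool now)',d.round(1),'in target axes',(G.T@(np.array([x,y,z])-T[:3,3])).round(1),'w',w.round(4),'F',s['contact_force'].round(1),'grip',round(float(s['gripper_width']),1),'t',s['clock'],'q',s['joints'].round(2))
E
python3 -c "
from h import *
plan(456.5,-123.6,180,117.2)"
```

```text
pos [ 343.5 -192.   231.3] d mm (tool now) [-125.9   38.9   51.9] in target axes [-131.7    9.2   51.3] w [ 0.0106  0.0031 -0.2337] F [-0.2 -1.3 -0. ] grip 47.1 t 1.25 q [-0.1  -0.05 -0.43 -0.01 -1.19 -1.22]
```

Request:
drive_tool(moves=[[[0.55, 0, 0, 0, 0.01, 0.003, -0.117], [0.55, 0, 0, 0, 0, 0, -0.117], [0.55, -0.044, 0.003, 0.017, 0, 0, 0], [0.55, -0.044, 0.003, 0.017, 0, 0, 0], [0.55, -0.044, 0.003, 0.017, 0, 0, 0], [0.55, 0, 0, 0, 0, 0, 0], [0.55, 0, 0, 0, 0, 0, 0]]])

```text
clock: 1.95
position: [463.2, -113.4, 178.6]
ee_rot: [-0.245, 0.969, -0.0, 0.001]
contact_force: [0.1, -0.2, -0.2]
gripper_width: 47.0
```

```bash
cat > w.py <<'E'
import sys
from h import *
n=sys.argv[1]
s=arm.read_state();im,d=arm.get_image('wrist');p=arm.camera_params('wrist')
save(n,im);T=ttool(s);P=pts(p,d.astype(float),T@p['T_tool_cam']);np.savez(n,im=im,d=d,P=P)
E
python3 w.py w1; python3 -c "
from h import *
plan(456.5,-123.6,180,117.2)"
```

```text
pos [ 463.  -113.6  178.5] d mm (tool now) [10.5 -5.7 -1.5] in target axes [10.4 -5.9 -1.5] w [-0.0007  0.0016  0.0206] F [ 0.3 -0.6 -0.5] grip 46.8 t 2.0 q [ 0.1   0.14 -0.37  0.   -1.06 -1.18]
```

View pics/w1.png

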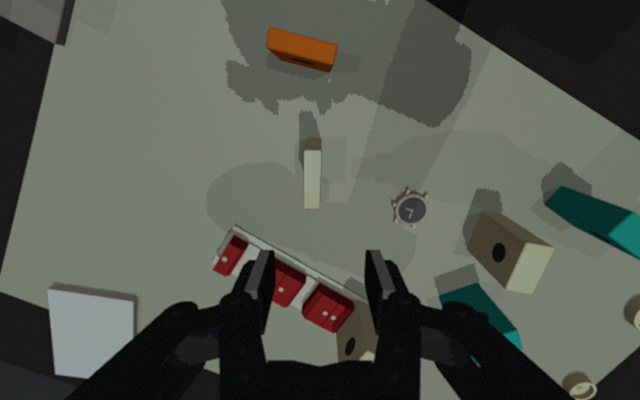

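The wrist view shows the cream thin plate top at (312,180), slightly left of the finger midline, with its marked face visible at the top. The orange look-alike is well away at (300,50). I'll measure the plate and the rack in this view.

```bash
cat > m4.py <<'E'
import sys
from h import *
n,u0,u1,v0,v1,zl,zh=sys.argv[1],*map(float,sys.argv[2:])
z=np.load(n+'.npz');P=z['P'];m=np.zeros(P.shape[:2],bool);m[int(v0):int(v1),int(u0):int(u1)]=1
m&=(P[...,2]>zl)&(P[...,2]<zh)&(z['d']>0)
n_,l,st,c=cv2.connectedComponentsWithStats(m.astype(np.uint8));m=l==1+np.argmax(st[1:,4])
r=cv2.minAreaRect(P[m][:,:2].astype(np.float32));print(m.sum(),np.round(r[0],1),np.round(r[1],1),round(r[2],1),'z',P[m][:,2].mean().round(1))
E
python3 m4.py w1 290 335 120 220 84 97; python3 m4.py w1 460 560 200 300 84 97
python3 - <<'E'
from h import *
z=np.load('w1.npz');C=z['im'].astype(int);P=z['P']
m=(C[...,0]>70)&(C[...,0]>2.2*C[...,1])&(P[...,2]>24)&(P[...,2]<36)&(np.arange(400)[:,None]>200)
r=cv2.minAreaRect(P[m][:,:2].astype(np.float32));print(r)
n,l,st,c=cv2.connectedComponentsWithStats(m.astype(np.uint8))
L=np.array([.0819,.9966]);X=np.array([.9966,-.0819]);c0=np.array([618.4,-52.6])
for i in range(1,n):
    if st[i,4]>60:
        q=P[l==i][:,:2]-c0;print(st[i],'s',np.percentile(q@L,[1,99]).round(1),'t',np.percentile(q@X,[1,99]).round(1))
E
```

```text
1025 [ 457.4 -126. ] [55.1 16. ] 26.7 z 89.4
1643 [434.7 108.7] [55.7 31.7] 17.5 z 88.8
((617.2517700195312, -82.71499633789062), (179.4649658203125, 43.56143569946289), 85.3685073852539)
[214 243  30  32 461] s [-119.5  -99.9] t [-19.4  22.3]
[272 269  32  38 639] s [-51.6 -13.8] t [-19.9  22.1]
[302 291  49  42 998] s [ 9.6 58.3] t [-19.7  22.2]
```

```bash
python3 -c "
from h import *
plan(457.4,-126,100,116.8)"
```

```text
pos [ 463.  -113.6  178.5] d mm (tool now) [10.9 -8.2 78.5] in target axes [10.6 -8.5 78.5] w [-0.0007  0.0016  0.0276] F [ 0.3 -0.6 -0.5] grip 46.8 t 2.0 q [ 0.1   0.14 -0.37  0.   -1.06 -1.18]
```

Request:
drive_tool(moves=[[[0.55, 0.0106, -0.0085, 0, 0, 0.0016, 0.0276], [0.55, 0, 0, 0.035, 0, 0, 0], [0.55, 0, 0, 0.035, 0, 0, 0], [0.55, 0, 0, 0, 0, 0, 0], [0.55, 0, 0, 0, 0, 0, 0]]])

```text
clock: 2.5
position: [456.2, -131.5, 112.2]
ee_rot: [-0.227, 0.974, -0.002, 0.005]
contact_force: [1.0, 0.1, 0.3]
gripper_width: 46.8
```

```bash
python3 w.py w2; python3 m4.py w2 200 440 50 400 84 97; python3 -c "
from h import *
plan(457.4,-126,49,116.8)"
```

```text
1967 [ 364.2 -184.5] [15.9 55.5] 15.4 z 89.3
pos [ 456.  -131.2  112.2] d mm (tool now) [-3.1  4.4 63.2] in target axes [-3.6  4.  63.2] w [-0.0051  0.008  -0.0091] F [-0.7  0.6 -0.6] grip 47.3 t 2.55 q [ 0.06  0.21 -0.48  0.   -0.88 -1.18]
```

View pics/w2.png

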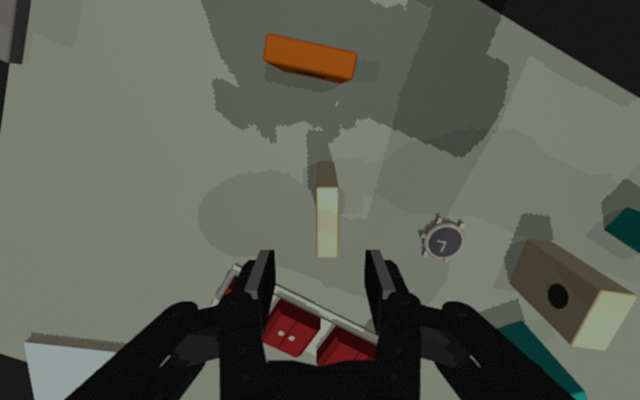

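```bash
python3 m4.py w2 300 355 150 265 82 97
```

```text
1594 [ 457.3 -125.9] [56. 16.] 27.0 z 89.3
```

Request:
drive_tool(moves=[[[0.55, -0.0031, 0.0042, 0, -0.005, 0.008, -0.012], [0.55, 0, 0, 0, 0, 0, 0], [0.55, 0, 0, 0, 0, 0, 0]]])

```text
clock: 2.85
position: [459.3, -126.3, 116.6]
ee_rot: [-0.233, 0.972, -0.001, 0.004]
contact_force: [-0.1, 0.2, -0.4]
gripper_width: 46.9
```

```bash
python3 -c "
from h import *
plan(457.3,-125.9,49,117)"
```

```text
pos [ 459.3 -126.3  116.6] d mm (tool now) [ 2.1  1.5 67.5] in target axes [ 1.6  1.3 67.6] w [-0.0036  0.0067 -0.0002] F [-0.1  0.2 -0.4] grip 46.9 t 2.85 q [ 0.07  0.21 -0.47  0.   -0.89 -1.17]
```

Request:
drive_tool(moves=[[[0.55, 0.002, 0.0015, 0.02, -0.0036, 0.0067, 0], [0.55, 0, 0, 0.02, 0, 0, 0], [0.55, 0, 0, 0.015, 0, 0, 0], [0.55, 0, 0, 0, 0, 0, 0], [0.55, 0, 0, 0, 0, 0, 0]]])

```text
clock: 3.35
position: [461.3, -125.2, 64.3]
ee_rot: [-0.235, 0.972, -0.001, 0.005]
contact_force: [0.6, -0.0, 0.5]
gripper_width: 47.2
```

```bash
python3 -c "
from h import *
plan(457.3,-125.9,49,117)"
```

```text
pos [ 461.3 -125.2   64.3] d mm (tool now) [ 4.   1.3 15.3] in target axes [ 3.8  1.2 15.3] w [-0.0047  0.0085  0.0023] F [ 0.6 -0.   0.5] grip 47.2 t 3.35 q [ 0.08  0.28 -0.53  0.   -0.75 -1.17]
```

Request:
drive_tool(moves=[[[0.55, 0.004, 0.0013, 0.008, -0.005, 0.0085, 0.002], [0.55, 0, 0, 0.006, 0, 0, 0], [0.55, 0, 0, 0, 0, 0, 0], [0.55, 0, 0, 0, 0, 0, 0]]])

```text
clock: 3.75
position: [458.7, -125.9, 51.5]
ee_rot: [-0.234, 0.972, -0.0, 0.002]
contact_force: [0.1, 0.0, 0.6]
gripper_width: 46.8
```

```bash
python3 -c "
from h import *
plan(457.3,-125.9,49,117)"
```

```text
pos [ 458.7 -125.9   51.5] d mm (tool now) [1.3 0.6 2.5] in target axes [1.3 0.6 2.5] w [-0.0014  0.0035  0.0008] F [0.1 0.  0.6] grip 46.8 t 3.75 q [ 0.07  0.3  -0.54 -0.   -0.73 -1.17]
```

Request:
drive_tool(moves=[[[0.3, 0.001, 0.0005, 0.002, 0, 0.003, 0], [0.15, 0, 0, 0, 0, 0, 0], [0.15, 0, 0, 0, 0, 0, 0], [0, 0, 0, 0, 0, 0, 0], [0, 0, 0, 0, 0, 0, 0], [0, 0, 0, 0, 0, 0, 0], [0, 0, 0, 0, 0, 0, 0], [0, 0, 0, 0, 0, 0, 0]]])

```text
clock: 4.55
position: [457.9, -125.9, 50.0]
ee_rot: [-0.234, 0.972, -0.001, 0.001]
contact_force: [-0.6, -0.5, 0.5]
gripper_width: 12.9
```

```bash
python3 w.py w3;python3 -c "
from h import *
plan(457.3,-125.9,49,117)"
```

```text
pos [ 457.9 -125.9   50. ] d mm (tool now) [0.5 0.3 1. ] in target axes [0.5 0.3 1. ] w [-0.0021  0.0014  0.0008] F [-0.2 -0.5  0.2] grip 13.2 t 4.6 q [ 0.08  0.3  -0.55  0.   -0.72 -1.18]
```

View pics/w3.png

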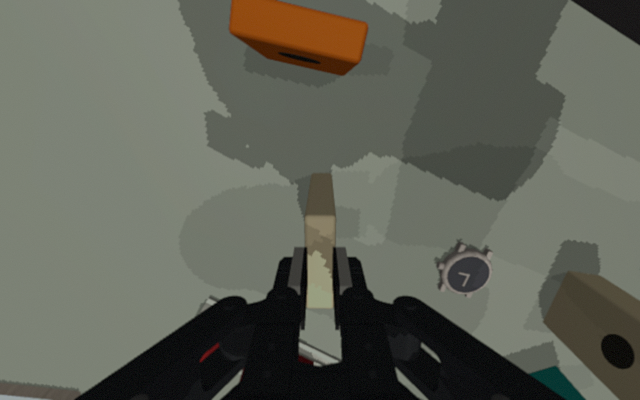

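The thin plate sits between the pads at (320,260), and the gripper stopped at 13 mm on it. Lifting.

Request:
drive_tool(moves=[[[0, 0, 0, -0.02, 0, 0, 0], [0, 0, 0, -0.03, 0, 0, 0], [0, 0, 0, -0.03, 0, 0, 0], [0, 0, 0, -0.02, 0, 0, 0], [0, 0, 0, 0, 0, 0, 0], [0, 0, 0, 0, 0, 0, 0]]])

```text
clock: 5.2
position: [454.7, -125.4, 150.2]
ee_rot: [-0.233, 0.972, 0.001, -0.003]
contact_force: [-0.2, 0.1, -2.0]
gripper_width: 12.9
```

```bash
python3 w.py w4;python3 -c "
from h import *
plan(590,-50,150,85.3)"
```

```text
pos [ 454.8 -125.5  150.1] d mm (tool now) [-154.7    5.9   -0.7] in target axes [-1.286e+02  8.630e+01  1.000e-01] w [ 0.0012 -0.006   0.5526] F [-0.5 -1.  -1.3] grip 12.9 t 5.25 q [ 0.08  0.17 -0.42 -0.   -0.99 -1.18]
```

View pics/w4.png

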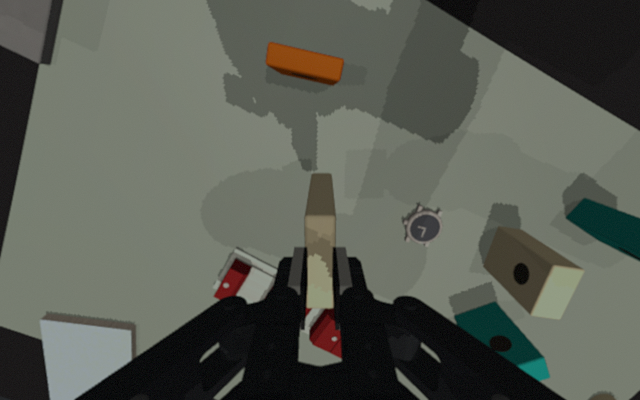

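Request:
drive_tool(moves=[[[0, 0, 0, 0, 0, 0, 0.13], [0, 0, 0, 0, 0, 0, 0.14], [0, 0, 0, 0, 0, 0, 0.14], [0, 0, 0, 0, 0, 0, 0.13], [0, 0, 0, 0, 0, 0, 0]]])

```text
clock: 5.75
position: [449.5, -125.2, 142.0]
ee_rot: [0.046, 0.999, -0.0, -0.011]
contact_force: [0.2, -0.7, -1.7]
gripper_width: 12.8
```

```bash
python3 -c "
from h import *
plan(619.3,-53.7,110,85.3)"
```

```text
pos [ 449.5 -125.2  142. ] d mm (tool now) [-163.2   86.7   28.3] in target axes [-163.3   85.1   32. ] w [-0.0011 -0.022  -0.0093] F [ 0.2 -0.7 -1.7] grip 12.8 t 5.75 q [ 0.08  0.18 -0.43 -0.   -0.99 -1.74]
```

Request:
drive_tool(moves=[[[0, -0.03, 0.017, -0.003, 0, -0.02, 0], [0, -0.038, 0.02, 0, 0, 0, 0], [0, -0.038, 0.02, 0, 0, 0, 0], [0, -0.03, 0.015, 0, 0, 0, 0], [0, -0.012, 0.005, 0, 0, 0, 0], [0, 0, 0, 0, 0, 0, 0], [0, 0, 0, 0, 0, 0, 0]]])

```text
clock: 6.45
position: [602.8, -59.3, 132.6]
ee_rot: [0.037, 0.999, -0.001, -0.01]
contact_force: [0.0, 0.3, -1.3]
gripper_width: 13.5
```

```bash
python3 -c "
from h import *
plan(619.3,-53.7,90,85.3)"
```

```text
pos [602.8 -59.3 132.6] d mm (tool now) [-16.9   6.9  42.2] in target axes [-16.    6.9  42.6] w [-0.0032 -0.0198  0.0086] F [ 0.   0.3 -1.3] grip 13.5 t 6.45 q [ 0.17  0.41 -0.11 -0.   -1.07 -1.81]
```

Request:
drive_tool(moves=[[[0, -0.014, 0.0065, 0.015, -0.003, -0.02, 0.008], [0, 0, 0, 0.015, 0, 0, 0], [0, 0, 0, 0.005, 0, 0, 0], [0, 0, 0, 0, 0, 0, 0], [0, 0, 0, 0, 0, 0, 0]]])

```text
clock: 6.95
position: [612.3, -55.9, 96.1]
ee_rot: [0.04, 0.999, -0.0, -0.002]
contact_force: [-0.1, -0.2, -1.4]
gripper_width: 13.0
```

```bash
python3 w.py w5; python3 -c "
from h import *
plan(619.3,-53.7,90,85.3)
im,d=arm.get_image('scene');save('s5',cv2.resize(im[200:320,220:420],None,fx=4,fy=4))"
```

```text
pos [612.4 -55.8  96.2] d mm (tool now) [-6.8  2.7  6.2] in target axes [-6.7  2.7  6.2] w [-0.0006 -0.0028  0.0026] F [-0.  0. -1.] grip 13.1 t 7.0 q [ 0.17  0.45 -0.15 -0.   -0.97 -1.82]
```

View pics/w5.png

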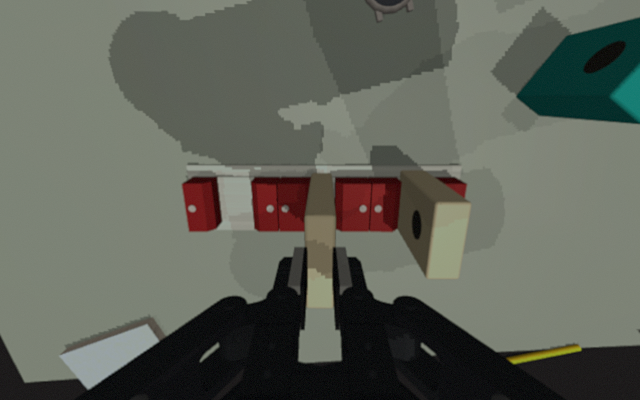

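View pics/s5.png

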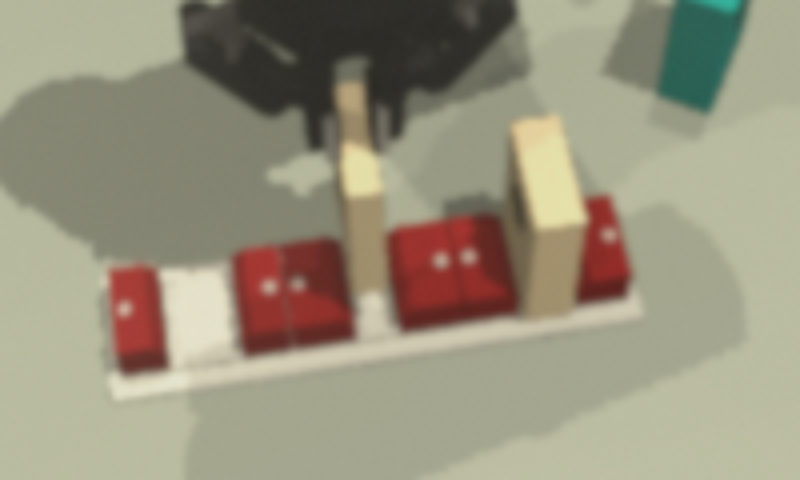

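The wrist view shows the plate foot at (320,175) between the red blocks either side of the narrow slot, at u 253-307 and 335-400. The wide slot is empty at (237,205). I'll measure the rack in this frame.

```bash
cat > rk.py <<'E'
import sys
from h import *
z=np.load(sys.argv[1]+'.npz');C=z['im'].astype(int);P=z['P']
m=(C[...,0]>60)&(C[...,0]>2.0*C[...,1])&(P[...,2]>27)&(P[...,2]<34)
n,l,st,c=cv2.connectedComponentsWithStats(m.astype(np.uint8))
k=[i for i in range(1,n) if st[i,4]>60];m=np.isin(l,k)
r=cv2.minAreaRect(P[m][:,:2].astype(np.float32));print('rect',r,'z',P[m][:,2].mean())
L=np.array([.0819,.9966]);X=np.array([.9966,-.0819]);c0=np.array([618.4,-52.6])
q=P[m][:,:2]-c0;print('t',np.percentile(q@X,[1,99]))
for i in k:
    q=P[l==i][:,:2]-c0;print(st[i],'s',np.percentile(q@L,[1,99]).round(1),'t',np.percentile(q@X,[1,99]).round(1))
# edge direction: near edge line fit
h,e=np.histogram((P[m][:,:2]-c0)@L,bins=np.arange(-122,123,1.));
i0=[(int(e[j]),int(h[j])) for j in range(len(h)) if (h[j]<h.max()*.5) ]
print(i0)
E
python3 rk.py w5; 
python3 - <<'E'
from h import *
z=np.load('w5.npz');P=z['P'];C=z['im'];L=np.array([.0819,.9966]);X=np.array([.9966,-.0819]);c0=np.array([618.4,-52.6])
for zz in range(50,130,8):
    m=np.zeros(P.shape[:2],bool);m[165:310,295:345]=1
    m&=(abs(P[...,2]-zz)<4)&(C.min(-1)>60)
    if m.sum()>10:
        q=P[m][:,:2]-c0;print(zz,m.sum(),'s',np.percentile(q@L,[3,97]).round(1),'t',np.percentile(q@X,[3,50]).round(1))
E
```

```text
rect ((619.7628784179688, -54.026390075683594), (238.3435516357422, 43.797210693359375), 85.54084777832031) z 29.563961760279412
t [-19.72249054  22.7658704 ]
[ 183  183   29   48 1026] s [-119.7 -100.6] t [-19.6  23. ]
[ 253  183   54   48 2172] s [-60.3 -17.2] t [-19.4  22.9]
[ 337  183   59   48 2438] s [12.5 59.2] t [-19.7  22.6]
[445 183  21  14 163] s [101.2 117.5] t [-20.7 -10.1]
[(-122, 0), (-121, 2), (-101, 17), (-100, 3), (-99, 0), (-98, 0), (-97, 0), (-96, 0), (-95, 0), (-94, 0), (-93, 0), (-92, 0), (-91, 0), (-90, 0), (-89, 0), (-88, 0), (-87, 0), (-86, 0), (-85, 0), (-84, 0), (-83, 0), (-82, 0), (-81, 0), (-80, 0), (-79, 0), (-78, 0), (-77, 0), (-76, 0), (-75, 0), (-74, 0), (-73, 0), (-72, 0), (-71, 0), (-70, 0), (-69, 0), (-68, 0), (-67, 0), (-66, 0), (-65, 0), (-64, 0), (-63, 0), (-62, 5), (-61, 26), (-41, 30), (-18, 35), (-17, 5), (-16, 0), (-15, 0), (-14, 0), (-13, 0), (-12, 0), (-11, 0), (-10, 0), (-9, 0), (-8, 0), (-7, 0), (-6, 0), (-5, 0), (-4, 0), (-3, 0), (-2, 0), (-1, 0), (0, 0), (1, 0), (2, 0), (3, 0), (4, 0), (5, 0), (6, 0), (7, 0), (8, 0), (9, 0), (10, 1), (
[... 290 characters left out ...]
(89, 0), (90, 0), (91, 0), (92, 0), (93, 0), (94, 0), (95, 0), (96, 0), (97, 0), (98, 0), (99, 0), (100, 1), (101, 4), (102, 4), (103, 4), (104, 5), (105, 5), (106, 10), (107, 5), (108, 11), (109, 12), (110, 8), (111, 14), (112, 11), (113, 15), (114, 16), (115, 12), (116, 18), (117, 8), (118, 0), (119, 0), (120, 0), (121, 0)]
50 37 s [-10.5   3.2] t [-33.7 -33.4]
58 24 s [-8.9  3.7] t [-33.7 -33.4]
66 35 s [-8.7  4. ] t [-33.7 -33.4]
74 45 s [-9.5  3.8] t [-33.7 -33.3]
82 44 s [-9.8  3.4] t [-33.6 -33.3]
90 56 s [-10.2   3.4] t [-33.6 -33.4]
98 68 s [-10.   3.] t [-33.6 -33.3]
106 76 s [-10.4   2.3] t [-33.6 -33.2]
114 84 s [-10.4   2. ] t [-33.7 -33.3]
122 91 s [-10.6   2.2] t [-33.5 -33.2]
```

```bash
python3 -c "
from h import *
plan(619.8,-54,90,85.4)"
```

```text
pos [612.7 -55.8  96.4] d mm (tool now) [-6.9  2.3  6.4] in target axes [-6.9  2.3  6.4] w [-0.0005 -0.0021  0.0009] F [ 0.5  0.  -1. ] grip 13.3 t 7.05 q [ 0.17  0.45 -0.15 -0.   -0.97 -1.82]
```

Request:
drive_tool(moves=[[[0, -0.0055, 0.002, 0.003, 0, 0, 0], [0, 0, 0, 0.002, 0, 0, 0], [0, 0, 0, 0, 0, 0, 0], [0, 0, 0, 0, 0, 0, 0]]])

```text
clock: 7.45
position: [619.9, -54.1, 92.8]
ee_rot: [0.04, 0.999, 0.0, 0.001]
contact_force: [0.1, 0.4, -1.0]
gripper_width: 12.9
```

```bash
python3 -c "
from h import *
plan(619.8,-54,57,85.4)"
```

```text
pos [619.9 -54.1  92.8] d mm (tool now) [ 0.1  0.  35.8] in target axes [ 0.1  0.1 35.8] w [0.0001 0.0012 0.0012] F [ 0.1  0.4 -1. ] grip 12.9 t 7.45 q [ 0.17  0.46 -0.14  0.   -0.97 -1.82]
```

Aligned. Descending in small steps.

Request:
drive_tool(moves=[[[0, 0, 0, 0.008, 0, 0, 0], [0, 0, 0, 0.006, 0, 0, 0], [0, 0, 0, 0.003, 0, 0, 0], [0, 0, 0, 0, 0, 0, 0], [0, 0, 0, 0, 0, 0, 0]]])

```text
clock: 7.95
position: [619.4, -54.1, 73.6]
ee_rot: [0.039, 0.999, -0.0, -0.0]
contact_force: [0.2, -0.3, -1.2]
gripper_width: 12.9
```

```bash
python3 -c "
from h import *
plan(619.8,-54,57,85.4)"
```

```text
pos [619.4 -54.1  73.6] d mm (tool now) [-0.4  0.1 16.6] in target axes [-0.4  0.1 16.6] w [-0.0001 -0.0002  0.0013] F [ 0.2 -0.3 -1.2] grip 12.9 t 7.95 q [ 0.17  0.48 -0.16  0.   -0.93 -1.82]
```

Foot at about z=24, already in the straight part, with no force.

Request:
drive_tool(moves=[[[0, 0, 0, 0.005, 0, 0, 0], [0, 0, 0, 0.004, 0, 0, 0], [0, 0, 0, 0.002, 0, 0, 0], [0, 0, 0, 0, 0, 0, 0], [0, 0, 0, 0, 0, 0, 0]]])

```text
clock: 8.45
position: [619.6, -54.1, 61.8]
ee_rot: [0.039, 0.999, -0.0, 0.0]
contact_force: [-0.2, -0.1, -0.4]
gripper_width: 12.9
```

```bash
python3 w.py w6;python3 -c "
from h import *
plan(619.8,-54,57,85.4)"
```

```text
pos [619.6 -54.   61.8] d mm (tool now) [-0.2  0.1  4.8] in target axes [-0.2  0.1  4.8] w [-0.0001  0.0002  0.0014] F [-0.2 -0.6 -1.4] grip 13.0 t 8.5 q [ 0.17  0.5  -0.17  0.   -0.9  -1.82]
```

View pics/w6.png

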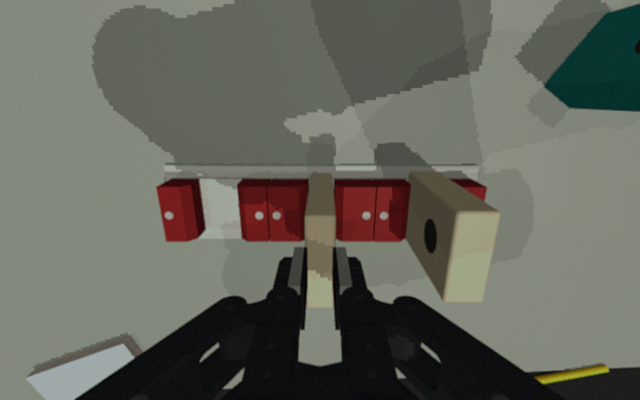

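The view shows the plate well inside the slot at (320,175). Only the last 4-5 mm remain.

Request:
drive_tool(moves=[[[0, 0, 0, 0.003, 0, 0, 0], [0, 0, 0, 0.0015, 0, 0, 0], [0, 0, 0, 0.001, 0, 0, 0], [0, 0, 0, 0, 0, 0, 0]]])

```text
clock: 8.9
position: [620.5, -54.0, 57.2]
ee_rot: [0.039, 0.999, -0.0, 0.001]
contact_force: [0.2, -0.1, -1.1]
gripper_width: 12.6
```

```bash
python3 -c "
from h import *
plan(619.8,-54,57,85.4)"
```

```text
pos [620.5 -54.   57.2] d mm (tool now) [ 0.7 -0.   0.2] in target axes [ 0.7 -0.   0.2] w [-0.      0.0026  0.0018] F [ 0.2 -0.1 -1.1] grip 12.6 t 8.9 q [ 0.17  0.5  -0.17  0.   -0.89 -1.82]
```

Request:
drive_tool(moves=[[[0, 0.0005, 0, 0.001, 0, 0, 0], [0, 0, 0, 0.001, 0, 0, 0]]])

```text
clock: 9.1
position: [621.4, -54.0, 57.1]
ee_rot: [0.039, 0.999, -0.0, 0.003]
contact_force: [-1.6, 1.3, 5.5]
gripper_width: 13.2
```

Request:
drive_tool(moves=[[[0, 0, 0, 0.001, 0, 0, 0]]])

```text
clock: 9.2
position: [621.6, -54.1, 57.1]
ee_rot: [0.039, 0.999, -0.0, 0.003]
contact_force: [-2.0, 0.9, 5.2]
gripper_width: 13.0
```

Floor contact: 5 N upward at TCP 57.1. Opening partly, so the fingers stay clear of the stored plate.

Request:
drive_tool(moves=[[[0.2, 0, 0, 0, 0, 0, 0], [0.3, 0, 0, 0, 0, 0, 0], [0.38, 0, 0, 0, 0, 0, 0], [0.38, 0, 0, 0, 0, 0, 0], [0.38, 0, 0, 0, 0, 0, 0]]])

```text
clock: 9.7
position: [621.2, -54.0, 56.2]
ee_rot: [0.039, 0.999, -0.0, 0.003]
contact_force: [-0.5, -1.3, 0.1]
gripper_width: 32.5
```

Request:
drive_tool(moves=[[[0.38, 0, 0, -0.015, 0, 0, 0], [0.38, 0, 0, -0.025, 0, 0, 0], [0.38, 0, 0, -0.035, 0, 0, 0], [0.38, 0, 0, -0.03, 0, 0, 0], [0.38, 0, 0, 0, 0, 0, 0]]])

```text
clock: 10.2
position: [619.5, -54.4, 162.4]
ee_rot: [0.039, 0.999, -0.001, 0.0]
contact_force: [0.6, -0.0, -0.2]
gripper_width: 32.4
```

```bash
python3 w.py w7;python3 -c "
from h import *
plan(434.7,109,180,107.8)
im,d=arm.get_image('scene');save('s7',cv2.resize(im[200:320,220:420],None,fx=4,fy=4))"
```

```text
pos [618.1 -54.2 160.1] d mm (tool now) [195.7 148.3 -19.4] in target axes [124.7 211.5 -19.9] w [-0.0007 -0.0038 -0.3892] F [ 0.2  0.1 -0.6] grip 32.7 t 10.25 q [ 0.17  0.4  -0.05  0.   -1.12 -1.82]
```

View pics/w7.png

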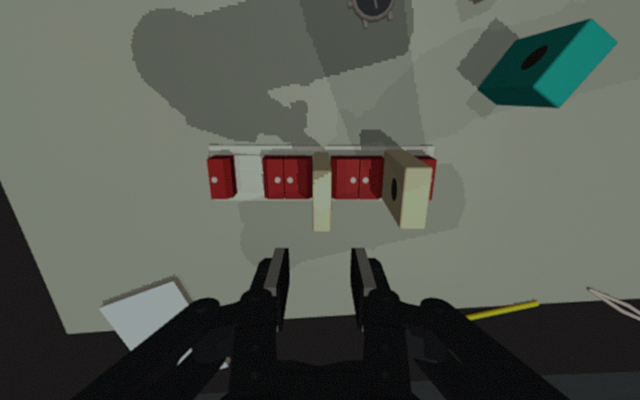

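View pics/s7.png

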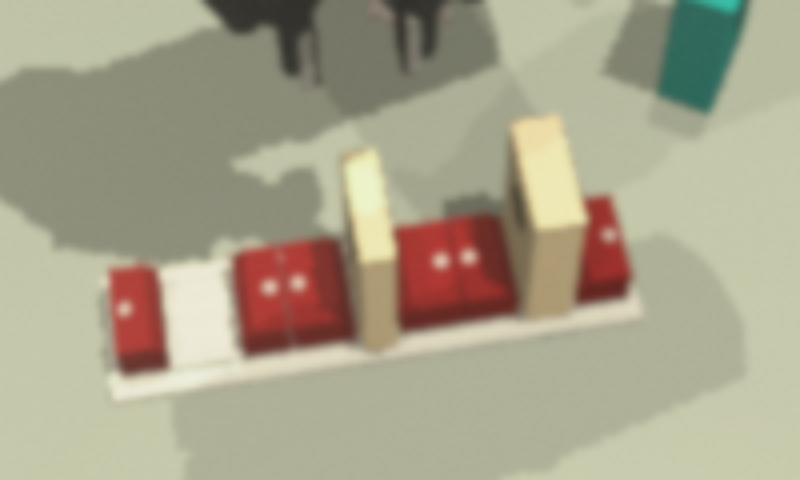

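```bash
python3 m4.py w7 305 340 140 245 90 104; python3 m4.py w7 380 432 140 240 90 104;python3 rk.py w7|head -6
```

```text
1139 [622.  -53.7] [16.  55.4] 86.1 z 96.4
1790 [625.   25.8] [23.8 55.8] 85.3 z 96.1
rect ((619.7223510742188, -53.88774871826172), (238.17910766601562, 43.76533508300781), 85.42107391357422) z 29.51243186944623
t [-19.62156212  22.29605903]
[207 158  23  40 681] s [-119.8 -100.8] t [-20.1  22.2]
[ 265  159   44   40 1508] s [-60.3 -16.2] t [-19.4  21.9]
[ 332  159   48   40 1653] s [12.3 59.1] t [-19.4  22.6]
[420 159  16  40 137] s [102.3 117.7] t [-20.6  20.8]
```

Request:
drive_tool(moves=[[[0.75, 0.03, 0.025, -0.008, 0, 0, 0], [0.75, 0.035, 0.027, -0.008, 0, 0, 0], [0.75, 0.035, 0.027, 0, 0, 0, 0], [0.75, 0.035, 0.027, 0, 0, 0, 0], [0.75, 0.025, 0.019, 0, 0, 0, 0], [0.75, 0, 0, 0, 0, 0, -0.13], [0.75, 0, 0, 0, 0, 0, -0.13], [0.75, 0, 0, 0, 0, 0, -0.12], [0.75, 0, 0, 0, 0, 0, 0]]])

```text
clock: 11.2
position: [452.9, 85.0, 161.2]
ee_rot: [-0.155, 0.988, -0.002, -0.018]
contact_force: [0.1, 0.9, 0.4]
gripper_width: 64.1
```

```bash
python3 w.py w8; python3 -c "
from h import *
plan(434.7,108.7,180,107.5)"
```

```text
pos [452.9  84.9 161.1] d mm (tool now) [ 10.7  28.2 -18.5] in target axes [ 10.2  28.1 -18.9] w [ 0.0021 -0.0356  0.0045] F [ 0.5 -0.1  0.3] grip 64.0 t 11.25 q [ 0.53  0.15 -0.4  -0.01 -1.05 -1.79]
```

View pics/w8.png

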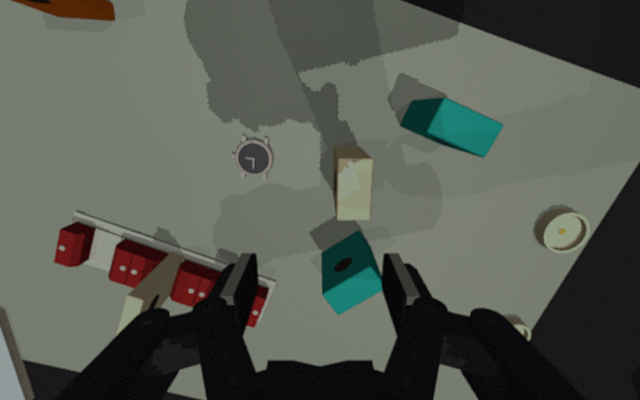

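Thin plate: top at z 96.4, centred within 2.5 mm and parallel to the slot. This view shows the thick cream plate at (354,188), with the turquoise look-alikes at (350,270) and (450,125) clear of the finger positions.

```bash
python3 m4.py w8 325 385 135 226 82 97
```

```text
2199 [435.3 109.9] [55.9 30.1] 17.8 z 89.4
```

Request:
drive_tool(moves=[[[0.75, 0.008, 0.024, 0, 0.002, -0.035, 0.004], [0.75, 0, 0, 0.015, 0, 0, 0], [0.75, 0, 0, 0.015, 0, 0, 0], [0.75, 0, 0, 0, 0, 0, 0], [0.75, 0, 0, 0, 0, 0, 0]]])

```text
clock: 11.75
position: [436.6, 104.8, 128.2]
ee_rot: [-0.145, 0.989, -0.001, -0.002]
contact_force: [-0.1, 0.6, 0.4]
gripper_width: 64.4
```

```bash
python3 w.py w9; python3 m4.py w9 250 390 100 290 82 97;python3 -c "
from h import *
plan(434.7,108.7,49,107.5)"
```

```text
2680 [435.3 110. ] [56.2 30.1] 17.8 z 89.4
pos [436.5 104.8 128.1] d mm (tool now) [ 0.3  4.3 79.1] in target axes [ 0.5  4.3 79.1] w [-0.0011 -0.0043 -0.0138] F [-0.1 -0.2 -0.2] grip 64.3 t 11.8 q [ 0.6   0.15 -0.5  -0.   -0.92 -1.88]
```

View pics/w9.png

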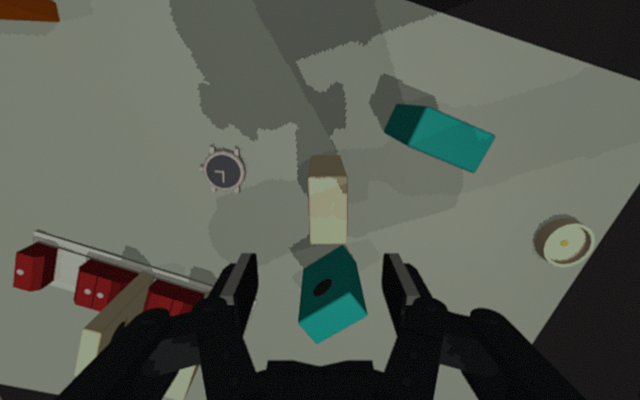

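Request:
drive_tool(moves=[[[0.75, -0.0005, 0.0045, 0.015, -0.001, -0.004, -0.018], [0.75, 0, 0, 0.02, 0, 0, 0], [0.75, 0, 0, 0.01, 0, 0, 0], [0.75, 0, 0, 0, 0, 0, 0], [0.75, 0, 0, 0, 0, 0, 0]]])

```text
clock: 12.3
position: [439.1, 110.2, 85.0]
ee_rot: [-0.153, 0.988, 0.001, 0.003]
contact_force: [-0.1, 0.2, -0.2]
gripper_width: 63.9
```

```bash
python3 -c "
from h import *
plan(435.3,110,49,107.8)"
```

```text
pos [439.1 110.2  85. ] d mm (tool now) [ 4.   0.9 36. ] in target axes [ 3.7  0.9 36. ] w [ 0.0008  0.0067 -0.0043] F [-0.1  0.2 -0.2] grip 63.9 t 12.3 q [ 0.61  0.21 -0.56  0.   -0.79 -1.87]
```

Request:
drive_tool(moves=[[[0.75, 0.003, 0.0008, 0.015, 0.0008, 0.0067, -0.004], [0.75, 0, 0, 0.013, 0, 0, 0], [0.75, 0, 0, 0.004, 0, 0, 0], [0.75, 0, 0, 0, 0, 0, 0], [0.75, 0, 0, 0, 0, 0, 0]]])

```text
clock: 12.8
position: [440.1, 112.0, 56.7]
ee_rot: [-0.154, 0.988, 0.002, 0.005]
contact_force: [1.3, 0.1, 0.5]
gripper_width: 64.0
```

```bash
python3 -c "
from h import *
plan(435.3,110,49,107.8)"
```

```text
pos [440.1 112.   56.7] d mm (tool now) [ 5.2 -0.4  7.7] in target axes [ 5.1 -0.4  7.7] w [ 0.0016  0.0094 -0.0005] F [1.3 0.1 0.5] grip 64.0 t 12.8 q [ 0.61  0.25 -0.59  0.   -0.71 -1.87]
```

Request:
drive_tool(moves=[[[0.75, 0.005, -0.0004, 0.003, 0.0016, 0.0094, 0], [0.75, 0, 0, 0.0025, 0, 0, 0], [0.75, 0, 0, 0, 0, 0, 0], [0.75, 0, 0, 0, 0, 0, 0]]])

```text
clock: 13.2
position: [436.2, 110.5, 52.5]
ee_rot: [-0.154, 0.988, 0.001, 0.001]
contact_force: [0.2, 0.4, -0.1]
gripper_width: 63.8
```

```bash
python3 -c "
from h import *
plan(435.3,110,49,107.8)"
```

```text
pos [436.2 110.5  52.5] d mm (tool now) [ 1.  -0.2  3.5] in target axes [ 1.  -0.2  3.5] w [ 0.0008  0.0028 -0.0004] F [ 0.2  0.4 -0.1] grip 63.8 t 13.2 q [ 0.61  0.26 -0.6   0.   -0.71 -1.87]
```

Request:
drive_tool(moves=[[[0.5, 0.001, 0, 0.003, 0, 0.003, 0], [0.4, 0, 0, 0, 0, 0, 0], [0.35, 0, 0, 0, 0, 0, 0], [0.1, 0, 0, 0, 0, 0, 0], [0.1, 0, 0, 0, 0, 0, 0], [0, 0, 0, 0, 0, 0, 0], [0, 0, 0, 0, 0, 0, 0], [0, 0, 0, 0, 0, 0, 0]]])

```text
clock: 14.0
position: [435.3, 110.4, 49.8]
ee_rot: [-0.155, 0.988, 0.0, -0.0]
contact_force: [-0.2, 0.2, 0.9]
gripper_width: 27.2
```

Request:
drive_tool(moves=[[[0, 0, 0, -0.02, 0, 0, 0], [0, 0, 0, -0.03, 0, 0, 0], [0, 0, 0, -0.03, 0, 0, 0], [0, 0, 0, -0.025, 0, 0, 0], [0, 0, 0, 0, 0, 0, 0], [0, 0, 0, 0, 0, 0, 0]]])

```text
clock: 14.6
position: [431.0, 108.3, 152.9]
ee_rot: [-0.153, 0.988, -0.001, -0.006]
contact_force: [0.1, 0.3, -3.3]
gripper_width: 27.2
```

```bash
python3 w.py w10; python3 -c "
from h import *
plan(613.3,-133.7,110,85.4)"
```

```text
pos [431.2 108.3 152.9] d mm (tool now) [-100.8 -285.7   41.7] in target axes [-200.9 -226.6   42.9] w [-0.0025 -0.0124  0.388 ] F [-0.5 -0.3 -2.8] grip 27.2 t 14.65 q [ 0.61  0.12 -0.46 -0.   -1.   -1.87]
```

View pics/w10.png

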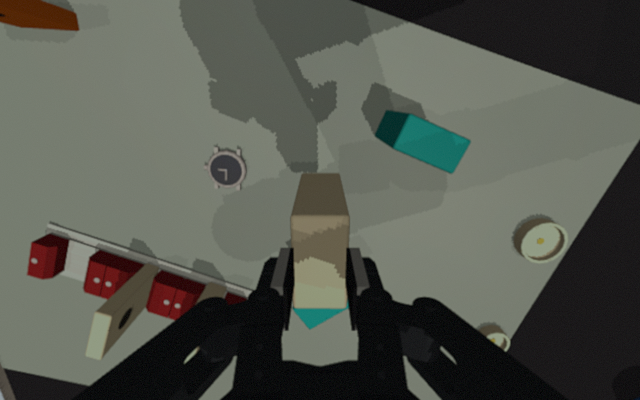

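Thick plate lifted; it shows between the pads at (320,250). I'll rotate, move sideways, then go out to the wide slot, keeping clear of the thin plate.

Request:
drive_tool(moves=[[[0, 0, 0, 0, 0, -0.012, 0.13], [0, 0, 0, 0, 0, 0, 0.13], [0, 0, 0, 0, 0, 0, 0.125], [0, 0, -0.04, 0, 0, 0, 0], [0, 0, -0.045, 0, 0, 0, 0], [0, 0, -0.045, 0, 0, 0, 0], [0, 0, -0.045, 0, 0, 0, 0], [0, -0.02, -0.04, 0, 0, 0, 0], [0, -0.035, 0, 0, 0, 0, 0], [0, -0.035, 0, 0, 0, 0, 0], [0, -0.025, 0, 0, 0, 0, 0], [0, 0, 0, 0, 0, 0, 0], [0, 0, 0, 0, 0, 0, 0]]])

```text
clock: 15.95
position: [513.4, -127.9, 126.3]
ee_rot: [0.049, 0.999, -0.005, -0.022]
contact_force: [1.1, -0.1, -2.2]
gripper_width: 26.8
```

```bash
python3 -c "
from h import *
plan(613.3,-133.7,95,85.4)"
```

```text
pos [ 513.4 -127.9  126.3] d mm (tool now) [-101.2    4.3   26.8] in target axes [-100.     2.2   31.3] w [-0.0113 -0.0443 -0.0171] F [ 1.1 -0.1 -2.2] grip 26.8 t 15.95 q [ 0.07  0.31 -0.29  0.01 -1.01 -1.74]
```

Request:
drive_tool(moves=[[[0, 0, 0, 0, -0.011, -0.044, -0.017], [0, -0.035, 0, -0.002, 0, 0, 0], [0, -0.03, 0, 0, 0, 0, 0], [0, -0.02, 0, 0, 0, 0, 0], [0, 0, 0, 0, 0, 0, 0], [0, 0, 0, 0, 0, 0, 0]]])

```text
clock: 16.55
position: [586.4, -132.9, 117.6]
ee_rot: [0.04, 0.999, 0.001, -0.012]
contact_force: [-1.1, 0.5, -2.6]
gripper_width: 27.0
```

```bash
python3 -c "
from h import *
plan(613.3,-133.7,95,85.4)"
```

```text
pos [ 586.4 -132.9  117.6] d mm (tool now) [-27.4   1.3  22. ] in target axes [-26.8   1.4  22.6] w [ 0.0002 -0.0242  0.0009] F [-1.1  0.5 -2.6] grip 27.0 t 16.55 q [ 0.04  0.42 -0.14 -0.   -1.04 -1.69]
```

Request:
drive_tool(moves=[[[0, -0.014, 0.001, 0.008, 0, -0.024, 0], [0, -0.01, 0, 0.008, 0, 0, 0], [0, 0, 0, 0.003, 0, 0, 0], [0, 0, 0, 0, 0, 0, 0], [0, 0, 0, 0, 0, 0, 0]]])

```text
clock: 17.05
position: [605.4, -133.0, 96.3]
ee_rot: [0.039, 0.999, 0.0, -0.003]
contact_force: [0.2, 0.1, -2.2]
gripper_width: 26.9
```

```bash
python3 w.py w11; python3 rk.py w11|head -6; python3 -c "
from h import *
plan(613.3,-133.7,57,85.4)"
python3 - <<'E'
from h import *
z=np.load('w11.npz');P=z['P'];C=z['im'];L=np.array([.0819,.9966]);X=np.array([.9966,-.0819]);c0=np.array([618.4,-52.6])
for zz in range(50,130,12):
    m=np.zeros(P.shape[:2],bool);m[165:215,280:360]=1
    m&=(abs(P[...,2]-zz)<4)&(C.min(-1)>60)
    if m.sum()>10:
        q=P[m][:,:2]-c0;print(zz,m.sum(),'s',np.percentile(q@L,[2,98]).round(1),'t',np.percentile(q@X,[3,50]).round(1))
E
```

```text
rect ((617.5358276367188, -81.79045867919922), (181.563720703125, 43.84815979003906), 85.57239532470703) z 29.540341893600036
t [-19.78105168  22.69206375]
[275 184  22  48 718] s [-119.8 -103.7] t [-19.4  23. ]
[ 344  184   55   48 2135] s [-59.3 -16.1] t [-19.7  22.8]
[ 432  184   58   48 1483] s [16.5 60.4] t [-20.3  22.2]
[(-122, 0), (-121, 0), (-107, 29), (-106, 23), (-105, 19), (-104, 12), (-103, 2), (-102, 0), (-101, 0), (-100, 0), (-99, 0), (-98, 0), (-97, 0), (-96, 0), (-95, 0), (-94, 0), (-93, 0), (-92, 0), (-91, 0), (-90, 0), (-89, 0), (-88, 0), (-87, 0), (-86, 0), (-85, 0), (-84, 0), (-83, 0), (-82, 0), (-81, 0), (-80, 0), (-79, 0), (-78, 0), (-77, 0), (-76, 0), (-75, 0), (-74, 0), (-73, 0), (-72, 0), (-71, 0), (-70, 0), (-69, 0), (-68, 0), (-67, 0), (-66, 0), (-65, 0), (-64, 0), (-63, 0), (-62, 1), (-61, 7), (-60, 16), (-59, 27), (-42, 19), (-16, 16), (-15, 4), (-14, 0), (-13, 0), (-12, 0), (-11, 0), (-10, 0), (-9, 0), (-8, 0), (-7, 0), (-6, 0), (-5, 0), (-4, 0), (-3, 0), (-2, 0), (-1, 0), (0, 0), (1, 0), (2, 0), (3, 0), (4, 0), (5, 0), (6, 0), (7, 0), (8, 0), (9, 0), (1
[... 627 characters left out ...]
, (99, 0), (100, 0), (101, 0), (102, 0), (103, 0), (104, 0), (105, 0), (106, 0), (107, 0), (108, 0), (109, 0), (110, 0), (111, 0), (112, 0), (113, 0), (114, 0), (115, 0), (116, 0), (117, 0), (118, 0), (119, 0), (120, 0), (121, 0)]
pos [ 605.3 -133.    96.3] d mm (tool now) [-8.3 -0.1 39.3] in target axes [-8.  -0.1 39.3] w [ 0.0006 -0.007   0.0013] F [ 0.1 -0.2 -3. ] grip 27.0 t 17.1 q [ 0.04  0.46 -0.13 -0.   -0.99 -1.69]
50 68 s [-95.2 -68.3] t [-34.4 -34. ]
62 104 s [-94.9 -68.2] t [-34.4 -34. ]
74 120 s [-94.8 -68.7] t [-34.4 -34. ]
86 142 s [-95.  -68.6] t [-34.2 -33.9]
98 178 s [-94.7 -68.7] t [-34.2 -33.9]
110 215 s [-94.9 -68.6] t [-34.2 -33.8]
122 259 s [-95.  -68.6] t [-34.2 -33.8]
```

View pics/w11.png

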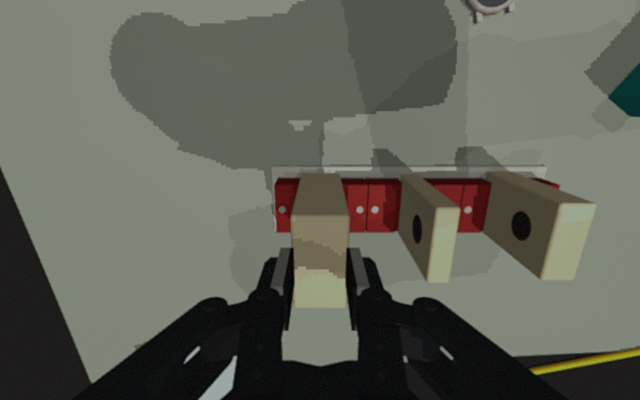

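Plate face centre is at s=-81.7 and the slot centre at about -81.1, so a small nudge is needed plus 8 mm forward. The view shows the foot over the wide gap at (320,180).

Request:
drive_tool(moves=[[[0, -0.0065, 0.0005, 0.003, 0, -0.005, 0], [0, 0, 0, 0.002, 0, 0, 0], [0, 0, 0, 0, 0, 0, 0], [0, 0, 0, 0, 0, 0, 0]]])

```text
clock: 17.5
position: [612.5, -133.0, 91.9]
ee_rot: [0.04, 0.999, 0.0, -0.0]
contact_force: [0.1, -0.7, -2.1]
gripper_width: 27.1
```

```bash
python3 -c "
from h import *
plan(613.3,-133.2,57,85.4)"
```

```text
pos [ 612.5 -133.    91.9] d mm (tool now) [-0.9 -0.1 34.9] in target axes [-0.9 -0.1 34.9] w [ 0.0007 -0.0002  0.0012] F [ 0.1 -0.7 -2.1] grip 27.1 t 17.5 q [ 0.04  0.47 -0.12 -0.   -0.97 -1.69]
```

Request:
drive_tool(moves=[[[0, -0.001, 0, 0.008, 0, 0, 0], [0, 0, 0, 0.006, 0, 0, 0], [0, 0, 0, 0.003, 0, 0, 0], [0, 0, 0, 0, 0, 0, 0], [0, 0, 0, 0, 0, 0, 0]]])

```text
clock: 18.0
position: [613.1, -133.1, 72.9]
ee_rot: [0.04, 0.999, 0.0, -0.001]
contact_force: [0.0, 0.7, -2.0]
gripper_width: 27.2
```

```bash
python3 -c "
from h import *
plan(613.3,-133.2,57,85.4)"
```

```text
pos [ 613.1 -133.1   72.9] d mm (tool now) [-0.2 -0.1 15.9] in target axes [-0.2 -0.1 15.9] w [ 0.0007 -0.0013  0.0011] F [ 0.   0.7 -2. ] grip 27.2 t 18.0 q [ 0.04  0.49 -0.14 -0.   -0.94 -1.69]
```

Request:
drive_tool(moves=[[[0, 0, 0, 0.005, 0, 0, 0], [0, 0, 0, 0.004, 0, 0, 0], [0, 0, 0, 0.002, 0, 0, 0], [0, 0, 0, 0, 0, 0, 0], [0, 0, 0, 0, 0, 0, 0]]])

```text
clock: 18.5
position: [613.2, -133.2, 61.1]
ee_rot: [0.04, 0.999, 0.0, -0.0]
contact_force: [-0.4, -0.5, -2.5]
gripper_width: 27.2
```

Request:
drive_tool(moves=[[[0, 0, 0, 0.0025, 0, 0, 0], [0, 0, 0, 0.0015, 0, 0, 0], [0, 0, 0, 0, 0, 0, 0]]])

```text
clock: 18.8
position: [613.5, -133.1, 57.1]
ee_rot: [0.04, 0.999, 0.0, -0.0]
contact_force: [0.2, -0.9, -2.9]
gripper_width: 26.7
```

Request:
drive_tool(moves=[[[0, 0, 0, 0.001, 0, 0, 0], [0, 0, 0, 0.001, 0, 0, 0]]])

```text
clock: 19.0
position: [614.4, -133.3, 57.0]
ee_rot: [0.039, 0.999, -0.0, 0.001]
contact_force: [-1.6, 1.4, 4.2]
gripper_width: 27.0
```

```bash
python3 -c "
from h import *
plan(613.3,-133.2,57,85.4)"
```

```text
pos [ 614.4 -133.3   57. ] d mm (tool now) [ 1.1 -0.   0. ] in target axes [ 1.1 -0.   0. ] w [0.0001 0.002  0.0021] F [-1.6  1.4  4.2] grip 27.0 t 19.0 q [ 0.04  0.51 -0.16  0.   -0.9  -1.69]
```

Floor contact again. Releasing and rising.

Request:
drive_tool(moves=[[[0.38, 0, 0, 0, 0, 0, 0], [0.45, 0, 0, 0, 0, 0, 0], [0.52, 0, 0, 0, 0, 0, 0], [0.52, 0, 0, 0, 0, 0, 0], [0.52, 0, 0, 0, 0, 0, 0]]])

```text
clock: 19.5
position: [616.0, -133.5, 58.1]
ee_rot: [0.039, 0.999, -0.0, 0.003]
contact_force: [0.8, 0.4, -0.7]
gripper_width: 44.6
```

Request:
drive_tool(moves=[[[0.52, 0, 0, -0.015, 0, 0, 0], [0.52, 0, 0, -0.025, 0, 0, 0], [0.52, 0, 0, -0.035, 0, 0, 0], [0.52, 0, 0, -0.035, 0, 0, 0], [0.52, 0, 0, -0.02, 0, 0, 0], [0.52, 0, 0, 0, 0, 0, 0], [0.52, 0, 0, 0, 0, 0, 0]]])

```text
clock: 20.2
position: [614.1, -133.6, 190.6]
ee_rot: [0.039, 0.999, -0.0, 0.001]
contact_force: [-0.6, 0.2, -0.4]
gripper_width: 44.0
```

```bash
python3 w.py w12; python3 -c "
from h import *
plan(613.3,-133.2,57,85.4)
im,d=arm.get_image('scene');save('s12',cv2.resize(im[200:320,220:420],None,fx=4,fy=4))
im,d=arm.get_image('top');save('t12',im)"; python3 rk.py w12|head -1
```

```text
pos [ 614.2 -133.8  190.6] d mm (tool now) [  1.1   0.6 133.6] in target axes [  0.9   0.5 133.6] w [-0.0008  0.0014  0.0019] F [0.8 0.4 0.4] grip 44.4 t 20.25 q [ 0.04  0.39  0.01  0.   -1.19 -1.69]
rect ((617.1347045898438, -81.77583312988281), (181.4588623046875, 43.1630973815918), 85.3827896118164) z 29.548683867880662
```

View pics/w12.png

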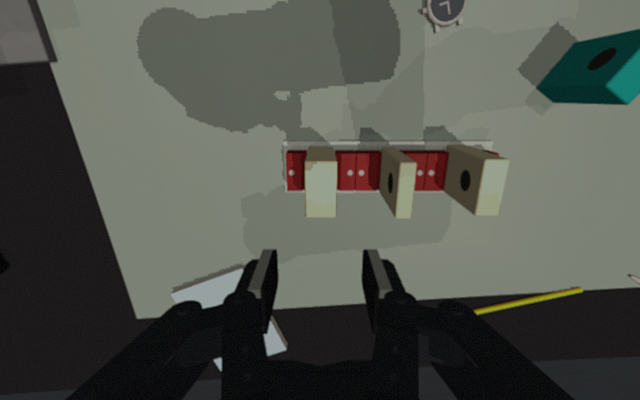

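View pics/s12.png

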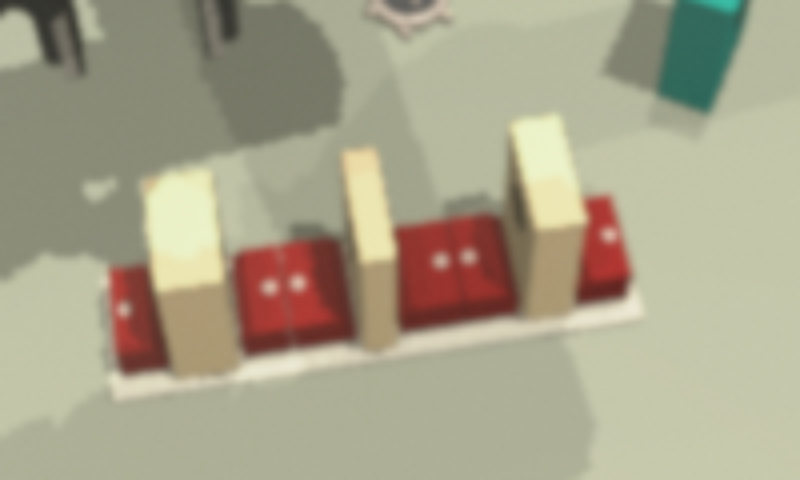

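Both pictures show all three plates upright in the rack. In the wrist view they stand at (321,185), (400,185) and (485,180).

```bash
python3 m4.py w12 300 340 140 225 90 104; python3 m4.py w12 380 414 140 225 90 104;python3 m4.py w12 450 510 140 225 90 104
python3 - <<'E'
from h import *
im,d=arm.get_image('top');p=arm.camera_params('top');P=pts(p,d.astype(float),p['world_from_camera'])
m=(P[...,2]>90)&(P[...,2]<103);n,l,st,c=cv2.connectedComponentsWithStats(m.astype(np.uint8))
for i in range(1,n):
    if st[i,4]>150:print(st[i],cv2.minAreaRect(P[l==i][:,:2].astype(np.float32)),P[l==i][:,2].mean())
E
```

```text
1823 [ 614.8 -133.5] [29.8 55.8] 84.7 z 96.5
1006 [621.6 -54.3] [16.3 56.4] 85.2 z 96.1
1585 [625.6  25.4] [23.5 56.9] 86.1 z 95.9
[  0  41  11  33 166] ((738.1724243164062, 552.3162841796875), (54.63745880126953, 14.830007553100586), 0.038722869008779526) 96.32242735116137
[396 121  21  35 599] ((613.4964599609375, -131.4122314453125), (30.395221710205078, 55.919898986816406), 85.47240447998047) 96.12946511150275
```

```bash
python3 -c "
from bench import arm
arm.job_done()"
```

```text
the job is handed in; nothing more can be done
```

Both loose cream plates are in the rack: the thin one in the narrow (middle) slot and the thick one in the wide (right-hand, -y) slot. I gripped each across its thickness, lowered it until the floor pushed back with about 4–5 N, and let go with a partial opening. The job was handed in at about 20 s.

Last wrist-camera checks, after the arm had backed off:

| Plate | Top height (mm) | Off-centre along the slot (mm) | Tilt from slot direction |
|---|---|---|---|
| Thin | 96.1 | about 2 | within 1° |
| Thick | 96.5 | about 1.5 | within 1° |
| Already in the rack | 95.9 | – | – |

- **Seating:** both tops match the plate that was already stored, so both are fully down. They stand upright in the scene picture.
- **Top camera:** it agreed on the thick plate's height and angle, but put it about 2 mm away in y. That is the same offset between the two cameras I saw earlier. In this last check it gave no separate reading for the thin plate.
- **Look-alikes:** I did not touch the orange or turquoise ones.
- **Gripper width:** it read about 3 mm less than each plate's thickness while holding it. Neither plate slipped.

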